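# Clamp the whetstone in its holder until the torque knob clicks

### The job

Get the whetstone ready for sharpening: lay it flat on the bed of its holder, lengthwise between the two jaws, and let go of it. Then tighten the round knob clockwise until its clutch clicks once, so that the stone is clamped between both jaws, and stop there: forcing the knob on past the click overloads the stone. Let go of everything and leave the other things on the worktop as they stand.

Things in the scene. Friction and masses are not known exactly. Their poses are not given: they have to be found in the camera images.
- stone: the whetstone, a plain bar of two layers, grey below, pale above, 160 x 56 x 26 mm (x, y, z), 0.5 kg (varies); origin at the centre of its underside, x along its length, z up. It lies loose and flat on the worktop at the left. Either end may face either jaw
- holder: the whetstone holder, a low steel bed 340 x 84 mm fixed to the worktop on suction feet; origin at the centre of its underside (worktop level), x along its length, z up. A dark gear housing with the knob stands at its -x end (to the robot's right). Two dark jaws, 18 mm thick, 76 mm wide, tops at z = 40 mm, stand across the bed: the moving jaw beside the housing, the stop jaw at the +x end
- bed (a point): middle of the bed's rubber top face, where the stone shall lie: 16 mm above the worktop, at x = 1 mm in the holder's frame. Nothing stands beside the stone between the jaws. The moving jaw's face starts at x = -85 mm in the holder's frame; the fixed stop jaw's face is at +97 mm, set by hand and up to 10 mm off either way, so 172 to 192 mm are open for the 160 mm stone
- housing (a point): middle of the gear housing's top, 40 mm above the worktop, on the knob's axis; the housing is 58 x 66 mm. Each rad of clockwise knob turn brings the moving jaw 10 mm towards +x, pushing the stone along. After 1.2 to 3.2 rad in all the stone meets the stop jaw; the sprung pad (20 N/mm) yields and some 0.1 rad later the clutch clicks. Let go, the clutch springs back; the jaw stays (16 to 19 N)
- knob_top (a point): centre of the top of the round ribbed black torque knob, 45 mm wide, 25 mm high, axis upright, top 69 mm over the worktop, 4 mm of air under it. Clockwise from above tightens. Drag up to 0.22 N m turning, climbing to 0.38 at the click (paused, friction carries the load: under 0.15 felt before the click, 0.2 to 0.4 in it); there it yields for 0.22 rad, torque falling, then is solid and overloads
- mug: bystander: striped mug, about 90 x 120 x 88 mm, origin at the centre of its underside
- salt: bystander: salt shaker, 44 mm across, 90 mm high, origin at the centre of its underside
- spice: bystander: spice jar with dark cap, 41 mm across, 105 mm high, origin at the centre of its underside
- tin: bystander: food tin, 75 mm across, 110 mm high, origin at the centre of its underside
- teaspoon: bystander: teaspoon lying near the front edge, 132 x 26 x 9 mm, origin at the centre of its underside
Mind the look-alikes: they are no part of the job. There is more than one size of the stone; the job needs the larger.

How it is judged:
By the outcome, as a careful person would: the job done as asked, in the order asked, and still so for the second after the job is handed in, with the robot touching nothing.
It also fails if it takes over 72 s, if anything falls off the work surface, if the arm or the gripper's body presses on something with over 40 N, if the wrist force passes 120 N, or if a joint passes its speed limit or range.

### The arm

A 6-joint arm with a two-finger parallel gripper is mounted at the origin on a cart in front of the work surface, level with it; the furniture and walls round the work are solid. World frame = base frame: x ahead of the robot, y to its left, z up, the work surface at z = 0. Lengths are in mm, angles in degrees, forces in N, time in s.
With the tool pointing down it reaches from about 350 to 850 mm from the base axis. Payload 8.1 kg.
Tool frame: the origin (TCP) lies midway between the tips of the shut fingers; the grasp point (between the pads) lies 19 mm behind it; z points along the fingers, y is the line along which they close (so a half turn about z gives the same grasp; the last joint's range is limited). The gripper opens to 85 mm and grips with 20 to 120 N. Pads are 22 mm wide; open, the fingers measure 114 mm over their backs; the gripper's body (76 mm by 85 mm) begins 54 mm behind the grasp point. The pads swing forward as they close: fully open they stand 13 mm farther back than shut.
Start: joints at [60.138, 7.471, 85.268, -0, 87.261, -4.893], TCP at [253.261, 543.934, 196.492] pointing down, gripper open.
Joint ranges: [-169.43, 169.43], [-51.17, 129.36], [1.28, 143.12], [-76.62, 256.62], [0, 156.53], [-152.29, 152.29]. Speed limits (degrees/s): [136.94, 136.94, 159.86, 180, 180, 180].

### API

Orientations are given as [roll, pitch, yaw] about the fixed x, y, z axes, in that order (R = Rz(yaw) Ry(pitch) Rx(roll)).
In Python, from bench import sense, snapshot, order, finder gives the robot as it stands.
- The arm moves only by the tool send_rows, never from a script. Its argument "steps" is a list of rows, each a list of 2 entries, a list of its own where there are three numbers: the shift along the world's x, y, z in units of 30 mm (1.0 is 30 mm), then the turn, a rotation vector about the world's x, y, z in rad. In form: [[[dx, dy, dz], [wx, wy, wz]], ...]. A call has 1 to 10 rows; each row is the pose to reach, as a shift and turn from the pose commanded when the call began; what a row does not reach only later rows make up. A row lasts 1/8 s, in which the tool goes at most 62.5 mm and 10.7 degrees, less where a joint would pass 70% of its speed; a pose out of reach is approached as far as the arm can. A call with a gripper value outside its range is refused whole. "fingers" is the closure, from 0 (fully open) to 1 (shut), set as the call begins (left out, the last holds). The fingers move at their own pace and stop on an object; "squeeze" is the grip in N (left out, the last holds). Time passes only in rows, so rows that repeat a pose let the fingers close. It gives the time, the measured TCP pose, the force, the opening and the grip force at its end, in the units of the state.
- sense(): the state, without advancing time (a new reading comes with each control period).
- snapshot(name): name is "scene" or "top" or "wrist"; returns a dict with "img" (384x512x3 uint8, red, green, blue), "K" (3x3 intrinsics, pixels), "pose" (4x4, takes a point from camera to world coordinates). Camera axes: x right, y up, looking along -z (the intrinsics and any distortion apply to the point x, -y, -z); pixel columns grow to the right and rows downward; lengths in mm; the calibration is good to about 2 mm. The wrist camera is an equidistant fisheye: a pixel r from the principal point sees the ray r / f radians off the axis. A picture is of the moment at which its call begins. There is no depth.
- order.hand_in(): hands the job in; it is judged then, once.
Trained networks look in the newest picture that a camera, given by its name, has taken for a name from the list of things; names that differ only in an ending like _2 or _b are one class to them, and where a whole thing is asked for, a point or a joint stands for the part that bears it (a point fixed in the world has none). Each returns a list of dicts, best first, with "confidence" (0 to 1); they miss things now and then, are a little off and sometimes report something else, mostly with a low value. They report only what shows in the picture. A call takes as long as a camera call. They do not tell look-alikes from the thing itself.
- finder.find_in(label, camera): "box" ([left, top, width, height] as shares, 0 to 1, of the picture: columns of its width, rows of its height, round what is visible of it).
- finder.trace(label, camera): "mask" (384x512 bool, what is visible of it) and "box" ([left, top, width, height] as shares, 0 to 1, of the picture: columns of its width, rows of its height, round what is visible of it).
- finder.pinpoint(label, camera): "at" ([column, row] as shares, 0 to 1, of the picture: columns of its width, rows of its height: a listed point, or the origin of a listed thing).
The state is a dict: "time": time; "joint_pos": joint angles; "qd": joint speeds; "joint_efforts": joint torques, N m; "tool_pos": TCP position; "tcp_rot": TCP orientation; "ft_force": force on the tool from outside, world axes, zero at the start; "wrist_torque": the same for the moment, N m; "finger_gap": finger opening in mm; "grip_force": force on a finger pad.
Only numpy, scipy, OpenCV 4.12 (cv2) and the standard library are available. Lean on these libraries where they do the work, as an engineer would, in place of code of your own. Each camera call takes 0.05 s, during which the arm holds its last target. There are 200 camera calls.

## Working session

There is one attempt and no reset: what is moved stays moved. The work goes in short steps, Python scripts to look and compute and a tool call to move; the robot and the scene stay as the last step left them, time stands still between calls to the robot, and variables do not carry over. Pictures are saved under pics/ and viewed, at most 10 in all, crops included, and the job is handed in when it is done.

Besides the shell and the picture viewer there is one more tool, called after "Request:" as name(argument=value, ...) on one line, values as JSON. send_rows: Moves the arm, as the interface text tells. Its arguments: {"type":"object","properties":{"steps":{"type":"array"},"fingers":{"type":"number"},"squeeze":{"type":"number"}},"required":["steps"]}

```bash
mkdir -p pics; cat > h.py <<'E'
from bench import sense, snapshot, order, finder
import numpy as np, cv2
def ray(s,uv,fish=False):
    K=np.array(s['K']);P=np.array(s['pose'])
    x=(uv[0]-K[0,2])/K[0,0];y=(uv[1]-K[1,2])/K[1,1]
    if fish:
        r=np.hypot(x,y);k=np.sin(r)/r if r>1e-9 else 1;d=np.array([x*k,-y*k,-np.cos(r)])
    else: d=np.array([x,-y,-1.])
    return P[:3,3],P[:3,:3]@d
def at(s,uv,z,fish=False):
    o,d=ray(s,uv,fish);return (o+d*(z-o[2])/d[2])[:2].round(1)
def save(s,n): cv2.imwrite('pics/'+n,cv2.cvtColor(s['img'],cv2.COLOR_RGB2BGR))
E
python3 - <<'E'
from h import *
for c in ['top','scene']:
    s=snapshot(c);save(s,c+'1.png');print(c,np.array(s['pose']).round(2).tolist())
    for n,z in [('stone',0),('holder',0),('bed',16),('housing',40),('knob_top',69),('mug',0),('salt',0),('spice',0),('tin',0),('teaspoon',0)]:
        for d in finder.pinpoint(n,c)[:3]:
            uv=np.array(d['at'])*[512,384];print(n,round(d['confidence'],2),uv.round(1),at(s,uv,z))
    for d in finder.trace('stone',c)[:3]:
        cn=max(cv2.findContours(d['mask'].astype(np.uint8),0,2)[0],key=cv2.contourArea)
        b=cv2.boxPoints(cv2.minAreaRect(cn));print('stone mask',round(d['confidence'],2),b.round(1).tolist(),[at(s,p,26).tolist() for p in b])
print(sense()['time'])
E
```

```text
top [[-0.01, 0.99, -0.11, 414.9], [-1.0, -0.01, 0.01, 119.55], [0.01, 0.11, 0.99, 1070.29], [0.0, 0.0, 0.0, 1.0]]
stone 0.82 [140.5 236.5] [414.5 439.2]
stone 0.79 [197.8 221.3] [458.9 264.8]
holder 0.89 [315.2 209.7] [490.8 -98.5]
housing 0.81 [363.2 206.2] [ 496.9 -234.9]
knob_top 0.58 [368.3 205.4] [ 496.8 -239.8]
knob_top 0.5 [198.7 217.7] [466.5 252.8]
mug 0.6 [298.3 144. ] [699.8 -51.7]
salt 0.55 [255.9 149.9] [681.8  82.8]
spice 0.5 [225.3 163.5] [639.  179.6]
spice 0.42 [315.3 210.1] [489.6 -98.8]
spice 0.35 [198.6 216.3] [474.3 262.3]
tin 0.58 [343.9 149.1] [ 682.1 -196.1]
teaspoon 0.77 [280.2 248.9] [371.9  12.7]
stone mask 0.95 [[167.5, 219.1999969482422], [219.3000030517578, 205.1999969482422], [224.39999389648438, 224.10000610351562], [172.60000610351562, 238.10000610351562]] [[465.2, 351.8], [505.6, 196.7], [448.6, 181.5], [408.7, 335.8]]
stone mask 0.58 [[115.30000305175781, 239.60000610351562], [117.5, 224.60000610351562], [157.5, 230.39999389648438], [155.39999389648438, 245.3000030517578]] [[406.2, 505.8], [450.6, 500.8], [432.2, 381.2], [387.9, 386.7]]
scene [[0.78
[... 316 characters left out ...]
 0.71 [329.3 207.5] [697.7 -59.7]
mug 0.64 [268.3 191.2] [630.4 152. ]
salt 0.87 [293.  191.3] [692.8  96.7]
spice 0.68 [269.2 190.4] [636.8 154.8]
tin 0.57 [355.9 223.4] [ 682.4 -172.9]
teaspoon 0.52 [231.8 237.7] [367.8  -4. ]
stone mask 0.96 [[184.0, 193.0], [188.89999389648438, 178.3000030517578], [231.8000030517578, 192.60000610351562], [226.89999389648438, 207.3000030517578]] [[381.4, 279.0], [452.7, 372.4], [500.2, 179.9], [430.9, 107.7]]
stone mask 0.74 [[158.89999389648438, 176.39999389648438], [166.8000030517578, 167.39999389648438], [184.60000610351562, 183.1999969482422], [176.6999969482422, 192.10000610351562]] [[380.1, 458.5], [440.7, 517.1], [420.7, 345.6], [366.3, 300.4]]
1.2
```

```bash
python3 - <<'E'
import cv2
a=cv2.imread('pics/top1.png')
cv2.imwrite('pics/c1.png',cv2.resize(a[120:270,100:400],(800,400),interpolation=cv2.INTER_CUBIC))
E
```

```text
(no output)
```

View pics/c1.png

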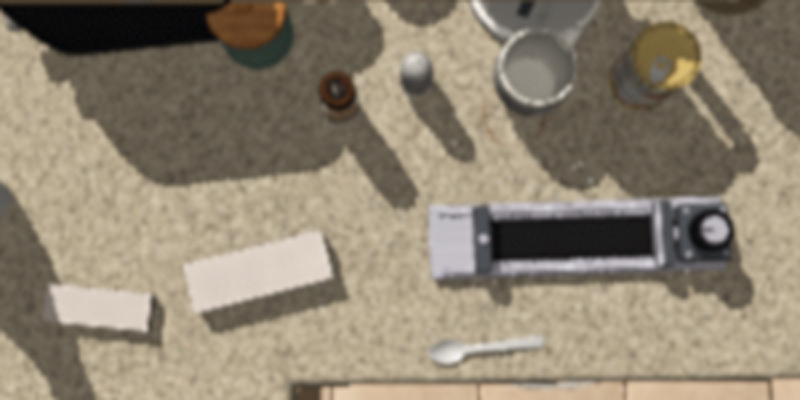

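Two candidates fit "stone". The larger is at top-view pixel (196,222), world (457,266), and measures about 159×59 mm. The smaller is at (137,235) and measures about 120×45 mm. I choose the larger. The dark bar at about (315,210) is the bed's rubber, not a stone.

```bash
cat >> h.py <<'E'
from scipy.spatial.transform import Rotation as R
def to(pos,yaxis_deg):
    """shift (units) & rotvec z to get there, tool straight down, closing line at the angle"""
    s=sense();r=R.from_euler('xyz',s['tcp_rot'],degrees=True)
    y=r.apply([0,1,0]);z=r.apply([0,0,1]);c=np.degrees(np.arctan2(y[1],y[0]))
    d=(yaxis_deg-c+90)%180-90
    print('t',s['time'],'tcp',np.round(s['tool_pos'],1),'rot',np.round(s['tcp_rot'],1),'z',z.round(3),'yang',c.round(1),'j',np.round(s['joint_pos'],1),'j6')
    print('shift',((np.array(pos)-s['tool_pos'])/30).round(3),'wz rad',np.radians(d).round(3))
def edges(s,n=None): pass
E
python3 - <<'E'
from h import *
to([457,266,200],14.5)
s=snapshot('wrist');print(np.array(s['pose']).round(2).tolist(),np.array(s['K']).round(1).tolist())
print(sense()['wrist_torque'],sense()['ft_force'])
E
```

```text
t 1.2 tcp [253.2 543.9 196.5] rot [-180.   -0.  155.] z [-0. -0. -1.] yang 65.0 j [60.1  7.5 85.3  0.  87.3 -4.9] j6
shift [ 6.792 -9.264  0.117] wz rad -0.882
[[0.42, -0.88, -0.23, 193.83], [0.91, 0.41, 0.11, 570.54], [-0.0, -0.26, 0.97, 373.74], [0.0, 0.0, 0.0, 1.0]] [[297.3, 0.0, 253.7], [0.0, 297.3, 191.8], [0.0, 0.0, 1.0]]
[-0.01642514  0.03276964 -0.00953898] [-0.72600184  0.34550547  0.58358262]
```

Request:
send_rows(steps=[[[1.1,-1.5,0],[0,0,-0.14]],[[2.2,-3.0,0],[0,0,-0.29]],[[3.4,-4.6,0],[0,0,-0.44]],[[4.5,-6.2,0],[0,0,-0.58]],[[5.6,-7.7,0],[0,0,-0.73]],[[6.8,-9.26,0],[0,0,-0.88]],[[6.8,-9.26,0],[0,0,-0.88]],[[6.8,-9.26,0],[0,0,-0.88]],[[6.8,-9.26,0],[0,0,-0.88]]], fingers=0)

```text
time: 2.38
tool_pos: [456.6, 267.2, 196.5]
tcp_rot: [-180.0, -0.0, 104.7]
ft_force: [-0.3, 0.5, -0.6]
finger_gap: 85.2
grip_force: 0.0
```

```bash
python3 - <<'E'
from h import *
s=snapshot('wrist');save(s,'w1.png')
for d in finder.trace('stone','wrist')[:3]:
    cn=max(cv2.findContours(d['mask'].astype(np.uint8),0,2)[0],key=cv2.contourArea).reshape(-1,2)
    w=np.array([at(s,p,26,True) for p in cn],np.float32)
    r=cv2.minAreaRect(w);print(round(d['confidence'],2),cn.min(0),cn.max(0),r,cv2.boxPoints(r).round(1).tolist())
to([457,266,0],14.5)
E
```

```text
0.79 [231 104] [280 234] ((458.4570617675781, 263.4908142089844), (56.90400314331055, 160.02879333496094), 13.499551773071289) [[412.1000061035156, 334.70001220703125], [449.5, 179.0], [504.79998779296875, 192.3000030517578], [467.3999938964844, 347.8999938964844]]
t 2.475 tcp [456.6 267.2 196.5] rot [-180.    -0.   104.8] z [-0.  0. -1.] yang 14.8 j [24.8 -3.6 96.5  0.  87.  10. ] j6
shift [ 0.015 -0.042 -6.55 ] wz rad -0.004
```

View pics/w1.png

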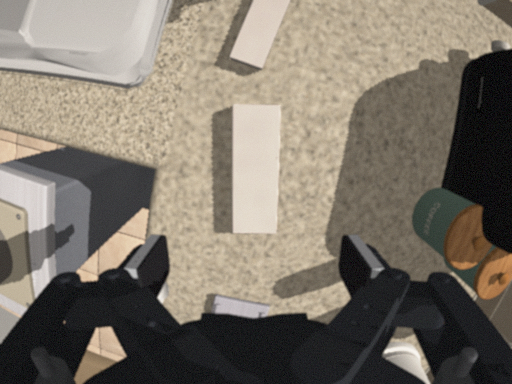

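The picture shows the large stone squarely between the fingers at cols 231–280, rows 104–234, measuring 57×160 mm. The small one is at (262,30). I'm descending now.

Request:
send_rows(steps=[[[0.06,-0.12,-1.5],[0,0,-0.022]],[[0.06,-0.12,-3.0],[0,0,-0.022]],[[0.06,-0.12,-4.5],[0,0,-0.022]],[[0.06,-0.12,-5.6],[0,0,-0.022]],[[0.06,-0.12,-6.1],[0,0,-0.022]],[[0.06,-0.12,-6.4],[0,0,-0.022]],[[0.06,-0.12,-6.48],[0,0,-0.022]],[[0.06,-0.12,-6.48],[0,0,-0.022]]], fingers=0)

```text
time: 3.48
tool_pos: [459.9, 263.0, 3.2]
tcp_rot: [179.9, -0.0, 103.4]
ft_force: [-0.0, -0.4, -0.1]
finger_gap: 86.0
grip_force: 0.0
```

Request:
send_rows(steps=[[[0,0,0],[0,0,0]],[[0,0,0],[0,0,0]],[[0,0,0],[0,0,0]],[[0,0,0],[0,0,0]],[[0,0,0],[0,0,0]],[[0,0,0],[0,0,0]]], fingers=1, squeeze=50)

```text
time: 4.22
tool_pos: [459.0, 262.5, 2.0]
tcp_rot: [-180.0, 0.0, 103.3]
ft_force: [0.0, -0.4, -0.2]
finger_gap: -0.0
grip_force: 0.0
```

```bash
python3 - <<'E'
from h import *
s=snapshot('wrist');t=snapshot('top')
t['img']=np.vstack([s['img'],cv2.resize(t['img'][180:280,90:250],(512,320))[:,:]])[:, :]
save(t,'w2.png');print({k:np.round(v,2) for k,v in sense().items()})
im=cv2.imread('pics/w2.png');cv2.imwrite('pics/w2.png',cv2.resize(im,None,fx=.85,fy=.85))
E
```

```text
{'time': np.float64(4.32), 'joint_pos': array([ 24.21,   7.25, 106.9 ,  -0.  ,  65.86,  10.86]), 'qd': array([ 0.06,  0.01,  0.17,  0.06,  0.01, -0.  ]), 'joint_efforts': array([ -0.  , -50.35, -43.7 ,  -0.  ,   0.  ,   0.  ]), 'tool_pos': array([459.06, 262.49,   2.07]), 'tcp_rot': array([-180.  ,    0.  ,  103.35]), 'ft_force': array([1.01, 0.04, 0.09]), 'wrist_torque': array([-0.  , -0.  ,  0.03]), 'grip_force': np.float64(0.0), 'finger_gap': np.float64(0.5)}
```

View pics/w2.png

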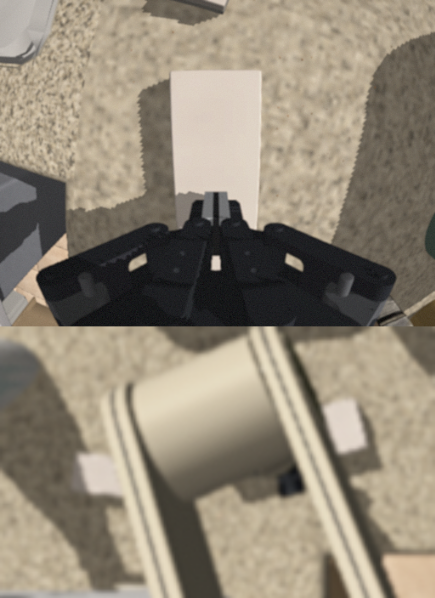

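The fingers shut over the stone's top face at (215,192) without gripping it, and the stone hasn't moved. I need to check the height reading against the camera.

```bash
python3 - <<'E'
from h import *
s=snapshot('wrist');P=np.array(s['pose']);K=np.array(s['K']);print(P[:3,3].round(1),sense()['tool_pos'],sense()['joint_pos'])
def proj(p):
    c=P[:3,:3].T@(np.array(p)-P[:3,3]);v=np.array([c[0],-c[1]]);r=np.arctan2(np.hypot(*v),-c[2]);return (K[:2,2]+K[0,0]*r*v/np.hypot(*v)).round(1)
t=np.array(sense()['tool_pos'])
for dz in (-19,0,19,40): print(dz,proj(t+[0,0,dz]))
g=s['img'].astype(int).sum(2);
for row in (95,120,150,180): 
    m=np.where(g[row,150:360]>570)[0]+150
    print(row,m.min(),m.max(),[ (z,np.linalg.norm(at(s,(m.max(),row),z,True)-at(s,(m.min(),row),z,True)).round(1)) for z in (0,26)])
for d in finder.trace('stone','wrist')[:2]: print(d['confidence'],d['box'])
E
```

```text
[443.9 325.3 179.3] [459.09511738 262.50147328   2.08721708] [ 2.42060884e+01  7.24725905e+00  1.06896125e+02 -2.62740419e-03
  6.58562221e+01  1.08572224e+01]
-19 [254.3 208.1]
0 [254.4 217.4]
19 [254.4 228.8]
40 [254.4 244.3]
95 202 307 [(0, np.float64(62.9)), (26, np.float64(53.8))]
120 202 307 [(0, np.float64(63.3)), (26, np.float64(54.2))]
150 203 307 [(0, np.float64(63.6)), (26, np.float64(54.4))]
180 204 305 [(0, np.float64(63.0)), (26, np.float64(53.9))]
0.82 [0.3873, 0.2201, 0.2174, 0.6003]
0.75 [0.3967, 0.0042, 0.1187, 0.044]
```

Request:
send_rows(steps=[[[0,0,-0.05],[0,0,0]],[[0,0,-0.07],[0,0,0]],[[0,0,-0.07],[0,0,0]]])

```text
time: 4.8
tool_pos: [459.0, 262.5, -0.2]
tcp_rot: [-180.0, 0.0, 103.4]
ft_force: [-0.5, 0.0, 0.3]
finger_gap: 0.0
grip_force: 0.0
```

```bash
python3 - <<'E'
from h import *
a=cv2.imread('pics/w2.png') ; s=snapshot('wrist'); b=cv2.cvtColor(s['img'],cv2.COLOR_RGB2BGR)[190:300,170:340]
w=cv2.imread('pics/w1.png')[215:325,100:420]
cv2.imwrite('pics/c3.png',np.vstack([cv2.resize(b,(464,300),interpolation=2),cv2.resize(w,(464,160),interpolation=2)]))
print(sense()['ft_force'],sense()['tool_pos'])
E
```

```text
[-0.00211215 -0.31391598  1.26311816] [ 4.59008966e+02  2.62497545e+02 -9.11309848e-02]
```

View pics/c3.png

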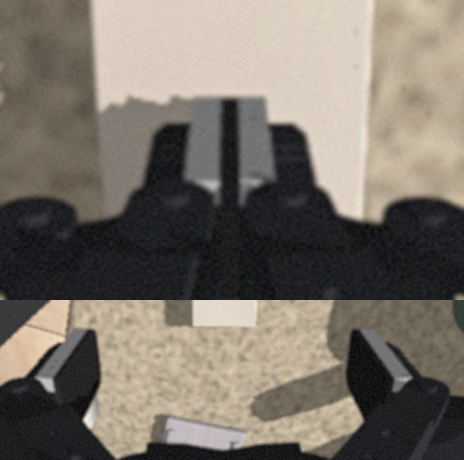

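The geometry from both pictures puts the shut fingertips about 35 mm behind the reported TCP, clear of the stone's top. That fits the zero force, so I open and go lower, watching the force.

Request:
send_rows(steps=[[[0,0,0],[0,0,0]],[[0,0,0],[0,0,0]],[[0,0,0],[0,0,0]],[[0,0,0],[0,0,0]],[[0,0,0],[0,0,0]],[[0,0,-0.2],[0,0,0]],[[0,0,-0.4],[0,0,0]],[[0,0,-0.5],[0,0,0]],[[0,0,-0.6],[0,0,0]],[[0,0,-0.65],[0,0,0]]], fingers=0)

```text
time: 6.1
tool_pos: [459.0, 262.5, -19.8]
tcp_rot: [-180.0, 0.0, 103.4]
ft_force: [-0.6, 0.9, -1.0]
finger_gap: 85.3
grip_force: 0.0
```

Request:
send_rows(steps=[[[0,0,-0.1],[0,0,0]],[[0,0,-0.2],[0,0,0]],[[0,0,-0.25],[0,0,0]],[[0,0,-0.3],[0,0,0]],[[0,0,-0.3],[0,0,0]]])

```text
time: 6.72
tool_pos: [459.0, 262.5, -28.6]
tcp_rot: [-180.0, 0.0, 103.3]
ft_force: [0.7, -0.5, 0.4]
finger_gap: 85.4
grip_force: 0.0
```

Request:
send_rows(steps=[[[0,0,0],[0,0,0]],[[0,0,0],[0,0,0]],[[0,0,0],[0,0,0]],[[0,0,0],[0,0,0]],[[0,0,0],[0,0,0]],[[0,0,0],[0,0,0]]], fingers=1, squeeze=50)

```text
time: 7.48
tool_pos: [459.6, 262.7, -28.1]
tcp_rot: [179.9, -0.0, 103.3]
ft_force: [1.6, 0.2, 5.1]
finger_gap: 54.8
grip_force: 55.9
```

Request:
send_rows(steps=[[[0,0,0.3],[0,0,0]],[[0,0,1],[0,0,0]],[[0,0,2],[0,0,0]],[[0,0,3],[0,0,0]],[[0,0,4],[0,0,0]],[[0,0,4],[0,0,0]],[[0,0,4],[0,0,0]]])

```text
time: 8.35
tool_pos: [457.6, 261.9, 89.5]
tcp_rot: [-179.8, 0.0, 103.4]
ft_force: [-0.6, 1.2, -6.0]
finger_gap: 54.8
grip_force: 54.9
```

```bash
python3 - <<'E'
from h import *
print({k:np.round(v,2) for k,v in sense().items()})
w=snapshot('wrist');s=snapshot('top');print(s['K'])
a=cv2.cvtColor(s['img'],cv2.COLOR_RGB2BGR)[180:240,250:385];b=cv2.cvtColor(w['img'],cv2.COLOR_RGB2BGR)
cv2.imwrite('pics/c4.png',np.vstack([cv2.resize(a,(675,300),interpolation=2),cv2.resize(b,(675,506))[170:460]]))
for n,z in [('holder',0),('bed',16),('housing',40),('knob_top',69)]:
  for d in finder.pinpoint(n,'top')[:2]: uv=np.array(d['at'])*[512,384];print(n,round(d['confidence'],2),uv.round(1),at(s,uv,z))
for n in ['holder','knob_top']:
  for d in finder.trace(n,'top')[:1]:
    cn=max(cv2.findContours(d['mask'].astype(np.uint8),0,2)[0],key=cv2.contourArea)
    r=cv2.minAreaRect(cn);bb=cv2.boxPoints(r);print(n,r,[at(s,p,16).tolist() for p in bb])
E
```

```text
{'time': np.float64(8.35), 'joint_pos': array([ 24.21,   0.88, 103.61,   0.  ,  75.69,  10.86]), 'qd': array([-0.01,  0.88,  0.72,  0.05,  0.09,  0.05]), 'joint_efforts': array([-1.000e-02, -5.326e+01, -5.245e+01,  2.000e-02, -7.000e-02,
        0.000e+00]), 'tool_pos': array([457.64, 261.94,  89.5 ]), 'tcp_rot': array([-1.7983e+02,  3.0000e-02,  1.0335e+02]), 'ft_force': array([-0.62,  1.18, -6.  ]), 'wrist_torque': array([-0.03,  0.04,  0.05]), 'grip_force': np.float64(54.88), 'finger_gap': np.float64(54.83)}
[[346.58809577   0.         249.55782678]
 [  0.         346.58809577 195.73943164]
 [  0.           0.           1.        ]]
holder 0.91 [314.6 209.5] [491.4 -96.8]
bed 0.66 [317.9 209.3] [ 490.8 -103.6]
bed 0.29 [314.5 209. ] [491.8 -93.3]
housing 0.61 [361.3 203.1] [ 506.3 -229.6]
housing 0.41 [300.7 144. ] [689.1 -52.7]
knob_top 0.5 [369.  204.2] [ 500.3 -242.1]
holder ((316.8841857910156, 208.56222534179688), (29.28145408630371, 114.5093002319336), 88.31531524658203) [[534.7, 75.2], [541.6, -277.6], [451.7, -275.5], [445.3, 73.9]]
knob_top ((366.0, 206.0), (14.0, 16.0), 90.0) [[521.2, -228.1], [520.7, -277.5], [477.7, -275.2], [478.2, -226.1]]
```

View pics/c4.png

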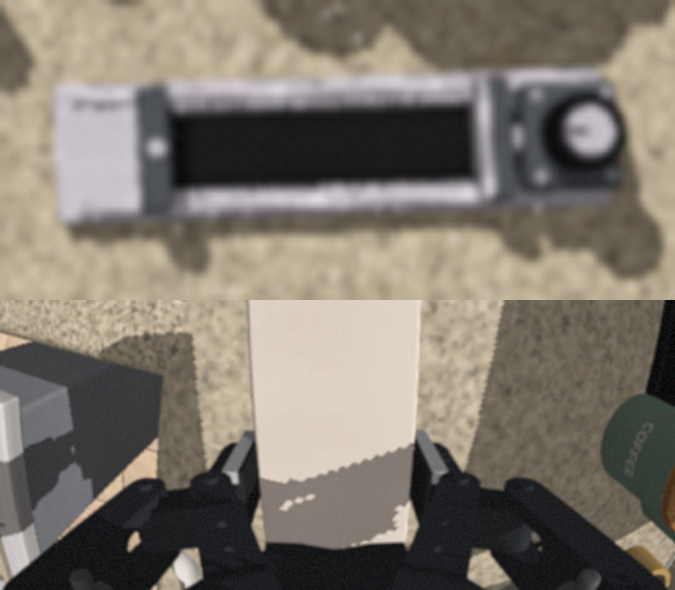

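The picture shows the stone level in the grip. In the top crop, the stop jaw spans cols 138–170, the rubber cols 172–475 and the moving jaw cols 490–515. I'll measure the rubber and jaw edges.

```bash
python3 - <<'E'
from h import *
s=snapshot('top');g=cv2.cvtColor(s['img'],cv2.COLOR_RGB2GRAY).astype(float)
A=[];B=[]
for c in range(290,342,2):   # dark rubber side edges, subpixel
    p=g[192:226,c]; m=55.;i=np.where(p<m)[0]
    a,b=i[0],i[-1]
    A.append(at(s,(c,192+a-(m-p[a])/(p[a-1]-p[a])),16));B.append(at(s,(c,192+b+(m-p[b])/(p[b+1]-p[b])),16))
A=np.array(A);B=np.array(B)
for X in (A,B): f=np.polyfit(X[:,1],X[:,0],1);print('slope',f[0].round(4),'yaw',(90-np.degrees(np.arctan(f[0]))).round(2),'x at y=-100',np.polyval(f,-100).round(1),'res',np.std(X[:,0]-np.polyval(f,X[:,1])).round(2))
for r in (203,209,214): print(r,g[r,274:292].astype(int).tolist(),g[r,340:376].astype(int).tolist())
for c in (277.5,284,345,348,353,355): print(c,at(s,(c,210),40),at(s,(c,210),16))
# knob: white cap/dark circle
k=finder.trace('knob_top','scene') if snapshot('scene') else 0
to([0,0,0],2)
E
```

```text
slope -0.0199 yaw 91.14 x at y=-100 514.4 res 0.28
slope -0.02 yaw 91.15 x at y=-100 471.3 res 0.43
203 [196, 196, 180, 127, 88, 84, 82, 84, 75, 53, 34, 35, 40, 37, 35, 36, 35, 35] [26, 25, 24, 39, 78, 140, 186, 181, 125, 86, 81, 72, 55, 47, 60, 78, 83, 78, 59, 36, 19, 19, 42, 98, 157, 184, 191, 192, 192, 191, 184, 157, 97, 50, 90, 152]
209 [196, 198, 184, 142, 108, 133, 176, 188, 162, 104, 45, 16, 14, 17, 24, 27, 28, 27] [26, 26, 25, 28, 60, 108, 146, 160, 123, 89, 82, 80, 92, 106, 92, 80, 83, 77, 55, 27, 13, 15, 24, 50, 98, 147, 174, 182, 182, 181, 171, 138, 82, 41, 57, 103]
214 [200, 200, 194, 159, 107, 83, 83, 82, 81, 69, 42, 19, 14, 17, 24, 26, 27, 27] [25, 25, 24, 26, 46, 84, 132, 169, 155, 109, 86, 82, 74, 58, 54, 68, 91, 120, 130, 104, 74, 54, 42, 38, 36, 32, 33, 36, 37, 40, 47, 65, 76, 73, 78, 86]
277.5 [488.3  22.3] [490.  20.]
284 [488.1   2.9] [4.898e+02 2.000e-01]
345 [ 486.1 -179.6] [ 487.8 -186.6]
348 [ 486.  -188.6] [ 487.7 -195.8]
353 [ 485.9 -203.6] [ 487.5 -211.2]
355 [ 485.8 -209.6] [ 487.5 -217.3]
t 8.9 tcp [459.1 262.5  91.4] rot [-180.     0.   103.4] z [-0. -0. -1.] yang 13.4 j [ 24.2   0.8 103.5  -0.   75.7  10.9] j6
shift [-15.303  -8.751  -3.048] wz rad -0.198
```

Request:
send_rows(steps=[[[0.05,-0.6,0],[0,0,-0.01]],[[0.2,-2.1,0],[0,0,-0.05]],[[0.37,-4.0,0],[0,0,-0.09]],[[0.56,-6.0,0],[0,0,-0.13]],[[0.75,-8.0,0],[0,0,-0.17]],[[0.93,-10.0,0],[0,0,-0.2]],[[1.06,-11.4,0],[0,0,-0.214]],[[1.12,-12.02,0],[0,0,-0.214]],[[1.12,-12.02,0],[0,0,-0.214]],[[1.12,-12.02,0],[0,0,-0.214]]])

```text
time: 10.15
tool_pos: [492.4, -97.3, 91.3]
tcp_rot: [-180.0, -0.0, 91.1]
ft_force: [-0.0, 0.2, -6.5]
finger_gap: 55.1
grip_force: 54.8
```

Request:
send_rows(steps=[[[0,0,-0.5],[0,0,0]],[[0,0,-1.1],[0,0,0]],[[0,0,-1.6],[0,0,0]],[[0,0,-2.0],[0,0,0]],[[0,0,-2.0],[0,0,0]],[[0,0,-2.0],[0,0,0]]])

```text
time: 10.9
tool_pos: [493.1, -98.2, 31.9]
tcp_rot: [180.0, 0.0, 91.1]
ft_force: [0.9, 0.2, -5.4]
finger_gap: 54.9
grip_force: 54.9
```

```bash
python3 - <<'E'
from h import *
to([492.8,-98,-11],1.15)
w=snapshot('wrist');s=snapshot('scene')
a=cv2.cvtColor(w['img'],cv2.COLOR_RGB2BGR);b=cv2.cvtColor(s['img'],cv2.COLOR_RGB2BGR)[170:290,220:370]
cv2.imwrite('pics/c5.png',np.hstack([cv2.resize(a,(420,315)),cv2.resize(b,(380,315),interpolation=2)]))
E
```

```text
t 10.9 tcp [493.1 -98.2  31.9] rot [180.    0.   91.1] z [ 0.001 -0.    -1.   ] yang 1.1 j [-17.1   0.8 110.2   0.   69.  -18.2] j6
shift [-0.009  0.007 -1.429] wz rad 0.001
```

View pics/c5.png

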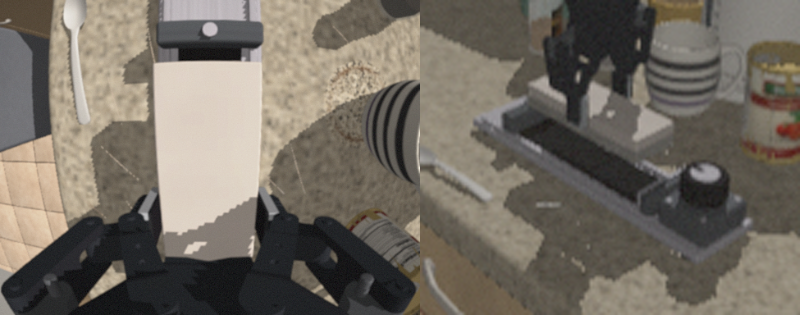

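The stone lines up with the stop jaw: centre col 208 against the jaw screw at 210, with space ahead. I'm lowering it.

Request:
send_rows(steps=[[[0,0,-0.5],[0,0,0]],[[0,0,-0.9],[0,0,0]],[[0,0,-1.15],[0,0,0]],[[0,0,-1.3],[0,0,0]],[[0,0,-1.38],[0,0,0]],[[0,0,-1.43],[0,0,0]],[[0,0,-1.43],[0,0,0]],[[0,0,-1.43],[0,0,0]]])

```text
time: 12.0
tool_pos: [492.9, -98.1, -11.1]
tcp_rot: [180.0, 0.0, 91.1]
ft_force: [-0.4, 0.1, -5.4]
finger_gap: 54.7
grip_force: 54.8
```

Not in contact yet, since the full weight still hangs on the tool. I'm going a little lower.

Request:
send_rows(steps=[[[0,0,-0.03],[0,0,0]],[[0,0,-0.06],[0,0,0]],[[0,0,-0.06],[0,0,0]]])

```text
time: 12.38
tool_pos: [492.9, -98.1, -12.1]
tcp_rot: [180.0, 0.0, 91.1]
ft_force: [-5.9, 2.5, 6.8]
finger_gap: 54.8
grip_force: 56.4
```

Request:
send_rows(steps=[[[0,0,0],[0,0,0]],[[0,0,0],[0,0,0]],[[0,0,0],[0,0,0]],[[0,0,0],[0,0,0]],[[0,0,0.3],[0,0,0]],[[0,0,0.9],[0,0,0]],[[0,0,2],[0,0,0]],[[0,0,3.5],[0,0,0]],[[0,0,5],[0,0,0]],[[0,0,5],[0,0,0]]], fingers=0)

```text
time: 13.62
tool_pos: [496.2, -99.1, 143.3]
tcp_rot: [179.4, 0.2, 91.1]
ft_force: [-0.5, -0.4, -0.5]
finger_gap: 85.4
grip_force: 0.0
```

```bash
python3 - <<'E'
from h import *
s=snapshot('wrist');save(s,'w6.png')
for d in finder.trace('stone','wrist')[:2]:
    cn=max(cv2.findContours(d['mask'].astype(np.uint8),0,2)[0],key=cv2.contourArea).reshape(-1,2)
    w=np.array([at(s,p,42,True) for p in cn],np.float32);r=cv2.minAreaRect(w);print('stone',d['confidence'],r,cn.min(0),cn.max(0))
for c in ('wrist','top','scene'):
  s=snapshot(c)
  for n,z in [('knob_top',69),('housing',40)]:
    for d in finder.pinpoint(n,c)[:2]: uv=np.array(d['at'])*[512,384];print(c,n,round(d['confidence'],2),uv.round(1),at(s,uv,z,c=='wrist'))
to([497,-240,130],1.15);print(sense()['wrist_torque'],sense()['ft_force'])
E
```

```text
stone 0.61 ((492.2716064453125, -96.37013244628906), (57.037811279296875, 158.53407287597656), 1.4814726114273071) [218  95] [278 252]
wrist knob_top 0.73 [256.7 317.6] [ 499.2 -235.9]
wrist housing 0.7 [253.7 299.8] [ 496.  -233.4]
top knob_top 0.18 [340.7 150.3] [ 661.3 -166. ]
top housing 0.77 [359.7 206.2] [ 497.  -224.2]
scene knob_top 0.51 [331.9 234.8] [ 497.8 -238.7]
scene housing 0.85 [331.  248.4] [ 486.7 -248.2]
t 14.175 tcp [492.3 -98.  136.2] rot [-179.9   -0.    91.1] z [-0.001  0.    -1.   ] yang 1.1 j [-17.1  -5.7 104.9  -0.   80.8 -18.2] j6
shift [ 0.156 -4.734 -0.208] wz rad 0.001
[ 0.01657425  0.05281992 -0.00675144] [-0.64784333  0.55985941 -0.99533139]
```

The stone lies at (492.3,−96.4) with yaw 91.5°, which is good. Next I go over the knob and wind the wrist counter-clockwise.

Request:
send_rows(steps=[[[0.0,-0.4,0],[0,0,0.17]],[[0.05,-1.2,0],[0,0,0.34]],[[0.1,-2.2,0],[0,0,0.51]],[[0.14,-3.2,0],[0,0,0.68]],[[0.16,-4.2,0],[0,0,0.85]],[[0.16,-4.67,0],[0,0,1.02]],[[0.16,-4.67,0],[0,0,1.19]],[[0.16,-4.67,0],[0,0,1.36]],[[0.16,-4.67,0],[0,0,1.52]],[[0.16,-4.67,0],[0,0,1.66]]])

```text
time: 15.42
tool_pos: [497.4, -238.2, 136.5]
tcp_rot: [180.0, -0.0, -173.5]
ft_force: [-0.9, 0.1, -1.1]
finger_gap: 85.6
grip_force: 0.0
```

Request:
send_rows(steps=[[[0,0,0],[0,0,0]],[[0,0,0],[0,0,0]],[[0,0,0],[0,0,0]]])

```text
time: 15.8
tool_pos: [497.5, -238.1, 136.8]
tcp_rot: [180.0, -0.0, -173.9]
ft_force: [-0.8, 0.2, 0.0]
finger_gap: 85.7
grip_force: 0.0
```

```bash
python3 - <<'E'
from h import *
s=snapshot('wrist');save(s,'w7.png')
for n,z in [('knob_top',69),('housing',40)]:
    for d in finder.pinpoint(n,'wrist')[:2]: uv=np.array(d['at'])*[512,384];print(n,round(d['confidence'],2),uv.round(1),at(s,uv,z,True))
for d in finder.trace('knob_top','wrist')[:1]: print('trace',d['confidence'],np.array(d['box'])*[512,384,512,384])
to([497,-238,10],90)
print(sense()['wrist_torque'],sense()['ft_force'])
E
```

```text
knob_top 0.89 [252.8 189.7] [ 495.8 -240.2]
knob_top 0.5 [461.4  98.1] [382.7 -49.2]
housing 0.69 [253.1 182.4] [ 496.2 -240. ]
trace 0.73 [227.3792 160.512   49.408   56.2944]
t 16.0 tcp [ 497.5 -238.2  136.8] rot [-180.     0.  -173.8] z [ 0. -0. -1.] yang 96.2 j [ -30.9    2.    97.3   -0.    80.7 -127.1] j6
shift [-0.016  0.006 -4.227] wz rad -0.108
[-0.03244077  0.05769895 -0.03553737] [0.34687058 0.40535504 0.25690904]
```

View pics/w7.png

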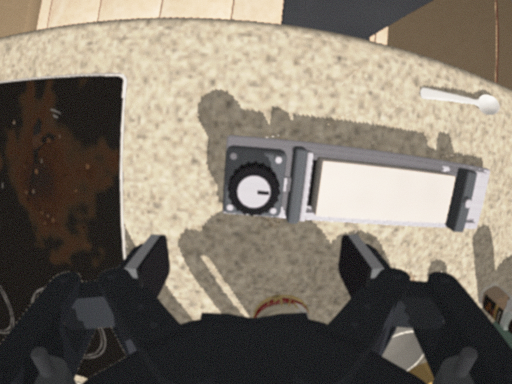

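The knob is at (253,190), giving (496,−240). The stone sits between the jaws at cols 315–453. I'm descending to grip the knob.

Request:
send_rows(steps=[[[-0.05,-0.06,-1.0],[0,0,0]],[[-0.05,-0.06,-2.2],[0,0,0]],[[-0.05,-0.06,-3.2],[0,0,0]],[[-0.05,-0.06,-3.8],[0,0,0]],[[-0.05,-0.06,-4.1],[0,0,0]],[[-0.05,-0.06,-4.2],[0,0,0]],[[-0.05,-0.06,-4.2],[0,0,0]],[[-0.05,-0.06,-4.2],[0,0,0]]])

```text
time: 17.0
tool_pos: [496.7, -240.4, 11.9]
tcp_rot: [-179.9, 0.1, -173.8]
ft_force: [0.2, -0.2, -0.6]
finger_gap: 85.6
grip_force: 0.0
```

Request:
send_rows(steps=[[[0,0,0],[0,0,0]],[[0,0,0],[0,0,0]],[[0,0,0],[0,0,0]],[[0,0,0],[0,0,0]],[[0,0,0],[0,0,0]],[[0,0,0],[0,0,0]]], fingers=1, squeeze=50)

```text
time: 17.75
tool_pos: [496.0, -238.6, 11.6]
tcp_rot: [179.9, -0.0, -173.8]
ft_force: [-3.6, 8.5, 11.4]
finger_gap: 42.4
grip_force: 49.7
```

```bash
python3 - <<'E'
from h import *
to([496,-240,10],90)
print(sense()['wrist_torque'],sense()['ft_force'],sense()['finger_gap'])
E
```

```text
t 17.75 tcp [ 496.  -238.6   11.6] rot [ 179.9   -0.  -173.8] z [-0.     0.002 -1.   ] yang 96.2 j [-3.110e+01  9.700e+00  1.031e+02  1.000e-01  6.730e+01 -1.273e+02] j6
shift [ 0.    -0.046 -0.054] wz rad -0.108
[1.43956219 0.64519258 0.01159159] [-3.64756312  8.52981794 11.38829912] 42.3592640210777
```

Request:
send_rows(steps=[[[0,0.06,0.03],[0,0,0]],[[0,0.06,0.03],[0,0,0]],[[0,0.06,0.03],[0,0,-0.1]],[[0,0.06,0.03],[0,0,-0.2]],[[0,0.06,0.03],[0,0,-0.3]],[[0,0.06,0.03],[0,0,-0.4]],[[0,0.06,0.03],[0,0,-0.5]],[[0,0.06,0.03],[0,0,-0.5]],[[0,0.06,0.03],[0,0,-0.5]]])

```text
time: 18.88
tool_pos: [496.1, -237.8, 11.8]
tcp_rot: [180.0, -0.0, 157.7]
ft_force: [-0.2, 3.6, 3.8]
finger_gap: 42.5
grip_force: 51.9
```

```bash
cat > q.py <<'E'
from bench import sense
import numpy as np
s=sense();y=s['tcp_rot'][2];print('t',round(s['time'],2),'pos',np.round(s['tool_pos'],1),'turned rad',round(np.radians((-173.8-y)%360),3),'j6',round(s['joint_pos'][5],1),'M',np.round(s['wrist_torque'],3),'F',np.round(s['ft_force'],1),'gap',round(s['finger_gap'],1),'grip',round(s['grip_force'],1))
E
python3 q.py
```

```text
t 18.88 pos [ 496.1 -237.8   11.8] turned rad 0.498 j6 -98.7 M [ 0.679 -0.05  -0.139] F [-0.2  3.6  3.8] gap 42.5 grip 51.9
```

Request:
send_rows(steps=[[[0,0.02,0.01],[0,0,-0.12]],[[0,0.02,0.01],[0,0,-0.24]],[[0,0.02,0.01],[0,0,-0.36]],[[0,0.02,0.01],[0,0,-0.48]],[[0,0.02,0.01],[0,0,-0.6]],[[0,0.02,0.01],[0,0,-0.6]],[[0,0.02,0.01],[0,0,-0.6]]])

```text
time: 19.75
tool_pos: [496.7, -237.1, 11.8]
tcp_rot: [179.9, 0.0, 123.3]
ft_force: [4.6, 3.5, -1.2]
finger_gap: 42.6
grip_force: 51.6
```

```bash
python3 q.py; python3 - <<'E'
from h import *
s=snapshot('wrist');cv2.imwrite('pics/w8.png',cv2.resize(cv2.cvtColor(s['img'],cv2.COLOR_RGB2BGR),(512,384)))
for d in finder.trace('stone','wrist')[:1]:
    cn=max(cv2.findContours(d['mask'].astype(np.uint8),0,2)[0],key=cv2.contourArea).reshape(-1,2)
    w=np.array([at(s,p,42,True) for p in cn],np.float32);print(d['confidence'],cv2.minAreaRect(w),w.min(0),w.max(0))
E
```

```text
t 19.75 pos [ 496.7 -237.1   11.8] turned rad 1.098 j6 -64.2 M [ 0.582 -0.733 -0.142] F [ 4.6  3.5 -1.2] gap 42.6 grip 51.6
0.87 ((492.82177734375, -113.1847915649414), (56.95368957519531, 124.431396484375), 1.2060433626174927) [ 464.2 -175.9] [522.2 -50.4]
```

View pics/w8.png

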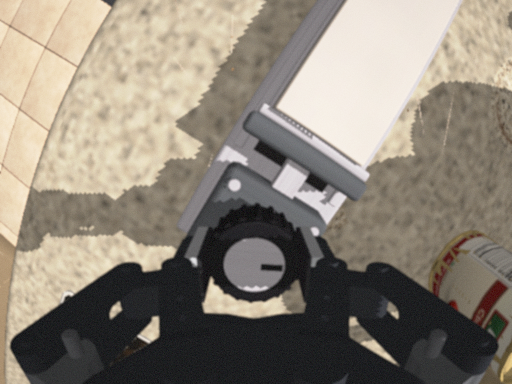

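The grip is good, with the knob at (258,262), and the jaw has just reached the stone. I continue.

Request:
send_rows(steps=[[[0.03,0.02,0],[0,0,-0.12]],[[0.03,0.02,0],[0,0,-0.24]],[[0.03,0.02,0],[0,0,-0.36]],[[0.03,0.02,0],[0,0,-0.48]],[[0.03,0.02,0],[0,0,-0.6]],[[0.03,0.02,0],[0,0,-0.7]],[[0.03,0.02,0],[0,0,-0.7]],[[0.03,0.02,0],[0,0,-0.7]]])

```text
time: 20.85
tool_pos: [497.7, -236.9, 11.8]
tcp_rot: [179.9, -0.0, 83.2]
ft_force: [5.3, 1.5, -2.0]
finger_gap: 42.4
grip_force: 51.4
```

```bash
python3 q.py
```

```text
t 20.85 pos [ 497.7 -236.9   11.8] turned rad 1.798 j6 -24.0 M [ 0.282 -0.848 -0.072] F [ 5.3  1.5 -2. ] gap 42.4 grip 51.4
```

Request:
send_rows(steps=[[[0.03,0.01,0],[0,0,-0.1]],[[0.03,0.01,0],[0,0,-0.2]],[[0.03,0.01,0],[0,0,-0.3]],[[0.03,0.01,0],[0,0,-0.4]],[[0.03,0.01,0],[0,0,-0.4]],[[0.03,0.01,0],[0,0,-0.4]]])

```text
time: 21.6
tool_pos: [498.3, -237.0, 11.9]
tcp_rot: [179.9, -0.0, 60.3]
ft_force: [5.1, -1.2, -5.8]
finger_gap: 42.2
grip_force: 51.3
```

```bash
python3 q.py; python3 - <<'E'
from h import *
for c in('scene','top'):
  s=snapshot(c)
  for d in finder.trace('stone',c)[:2]: print(c,round(d['confidence'],2),np.array(d['box'])*[512,384,512,384])
  b=cv2.cvtColor(s['img'],cv2.COLOR_RGB2BGR)
  if c=='scene': A=cv2.resize(b[190:270,240:350],(440,320),interpolation=2)
  else: B=cv2.resize(b[185:235,265:355],(540,300),interpolation=2)
cv2.imwrite('pics/c9.png',np.vstack([np.pad(A,((0,0),(0,100),(0,0)))[:300],B]))
E
```

```text
t 21.6 pos [ 498.3 -237.    11.9] turned rad 2.197 j6 -1.1 M [-0.28  -0.937 -0.114] F [ 5.1 -1.2 -5.8] gap 42.2 grip 51.3
scene 0.71 [163.1744 171.9168  23.9104  14.784 ]
scene 0.7 [259.9936 208.0128  52.48    36.0192]
top 0.76 [117.1968 225.1008  41.8816  15.5136]
top 0.67 [330.0864 126.7968  33.8944  33.9072]
```

View pics/c9.png

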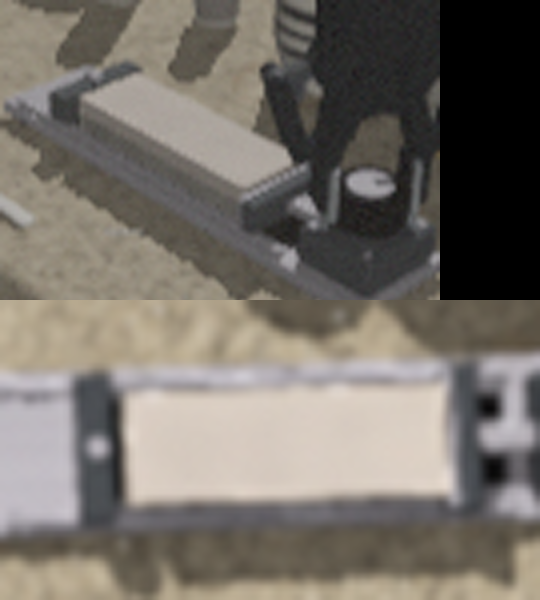

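The stone lies straight. About 5–8 mm remains to the stop jaw (top crop cols 115 to 125). I'm going in small steps now.

Request:
send_rows(steps=[[[0.02,-0.01,-0.03],[0,0,-0.08]],[[0.02,-0.01,-0.03],[0,0,-0.16]],[[0.02,-0.01,-0.03],[0,0,-0.2]],[[0.02,-0.01,-0.03],[0,0,-0.2]],[[0.02,-0.01,-0.03],[0,0,-0.2]]])

```text
time: 22.42
tool_pos: [498.6, -237.3, 11.7]
tcp_rot: [180.0, 0.0, 48.9]
ft_force: [-0.4, 0.8, 5.3]
finger_gap: 42.0
grip_force: 52.3
```

```bash
python3 q.py
```

```text
t 22.43 pos [ 498.6 -237.3   11.7] turned rad 2.397 j6 10.4 M [ 0.172 -0.004  0.142] F [-0.4  0.8  5.3] gap 42.0 grip 52.3
```

Request:
send_rows(steps=[[[0,0,0],[0,0,-0.05]],[[0,0,0],[0,0,-0.1]],[[0,0,0],[0,0,-0.1]],[[0,0,0],[0,0,-0.1]]])

```text
time: 22.92
tool_pos: [498.8, -237.4, 11.7]
tcp_rot: [179.9, -0.0, 43.1]
ft_force: [0.6, 0.6, 4.9]
finger_gap: 42.2
grip_force: 52.3
```

```bash
python3 q.py
```

```text
t 22.93 pos [ 498.8 -237.4   11.7] turned rad 2.497 j6 16.1 M [-0.033 -0.103  0.054] F [0.6 0.6 4.9] gap 42.2 grip 52.3
```

Request:
send_rows(steps=[[[0,0,0],[0,0,-0.05]],[[0,0,0],[0,0,-0.1]],[[0,0,0],[0,0,-0.1]],[[0,0,0],[0,0,-0.1]]])

```text
time: 23.42
tool_pos: [498.9, -237.5, 11.7]
tcp_rot: [179.9, -0.0, 37.4]
ft_force: [1.6, -0.7, 5.3]
finger_gap: 42.3
grip_force: 52.3
```

```bash
python3 q.py
```

```text
t 23.43 pos [ 498.9 -237.5   11.7] turned rad 2.597 j6 21.8 M [-0.126 -0.136  0.122] F [ 1.6 -0.7  5.3] gap 42.3 grip 52.3
```

Request:
send_rows(steps=[[[0,0,0],[0,0,-0.05]],[[0,0,0],[0,0,-0.1]],[[0,0,0],[0,0,-0.1]],[[0,0,0],[0,0,-0.1]]])

```text
time: 23.92
tool_pos: [498.9, -237.6, 11.7]
tcp_rot: [179.9, -0.0, 31.7]
ft_force: [1.1, -1.1, 5.4]
finger_gap: 42.4
grip_force: 52.3
```

```bash
python3 q.py
```

```text
t 23.93 pos [ 498.9 -237.6   11.7] turned rad 2.697 j6 27.5 M [-0.277 -0.184  0.081] F [ 1.1 -1.1  5.4] gap 42.4 grip 52.3
```

Request:
send_rows(steps=[[[0,0,0],[0,0,-0.05]],[[0,0,0],[0,0,-0.1]],[[0,0,0],[0,0,-0.1]],[[0,0,0],[0,0,-0.1]]])

```text
time: 24.42
tool_pos: [499.0, -237.7, 11.8]
tcp_rot: [179.9, -0.0, 26.0]
ft_force: [2.0, -3.8, 4.7]
finger_gap: 42.3
grip_force: 52.3
```

```bash
python3 q.py
```

```text
t 24.43 pos [ 499.  -237.7   11.8] turned rad 2.797 j6 33.3 M [-0.529 -0.299  0.064] F [ 2.  -3.8  4.7] gap 42.3 grip 52.3
```

Request:
send_rows(steps=[[[0,-0.03,0],[0,0,-0.05]],[[0,-0.03,0],[0,0,-0.1]],[[0,-0.03,0],[0,0,-0.1]],[[0,-0.03,0],[0,0,-0.1]]])

```text
time: 24.92
tool_pos: [499.0, -237.9, 11.7]
tcp_rot: [180.0, -0.1, 20.3]
ft_force: [1.7, 0.2, 6.4]
finger_gap: 42.6
grip_force: 52.4
```

```bash
python3 q.py
```

```text
t 24.93 pos [ 499.  -237.9   11.7] turned rad 2.896 j6 38.9 M [ 0.037 -0.358  0.352] F [1.7 0.2 6.4] gap 42.6 grip 52.4
```

Request:
send_rows(steps=[[[0,0,0],[0,0,0]],[[0,0,0],[0,0,0]],[[0,0,0],[0,0,0]]])

```text
time: 25.3
tool_pos: [499.1, -237.9, 11.7]
tcp_rot: [180.0, -0.1, 20.3]
ft_force: [1.9, -0.4, 7.4]
finger_gap: 42.5
grip_force: 52.4
```

```bash
python3 q.py
```

```text
t 25.3 pos [ 499.1 -237.9   11.7] turned rad 2.896 j6 38.9 M [ 0.    -0.323  0.376] F [ 1.9 -0.4  7.4] gap 42.5 grip 52.4
```

Request:
send_rows(steps=[[[0,0,0],[0,0,-0.04]],[[0,0,0],[0,0,-0.04]],[[0,0,0],[0,0,-0.04]]])

```text
time: 25.68
tool_pos: [499.1, -238.0, 11.7]
tcp_rot: [180.0, -0.1, 18.0]
ft_force: [2.5, -0.2, 6.7]
finger_gap: 42.5
grip_force: 52.4
```

```bash
python3 q.py
```

```text
t 25.68 pos [ 499.1 -238.    11.7] turned rad 2.936 j6 41.2 M [-0.024 -0.378  0.379] F [ 2.5 -0.2  6.7] gap 42.5 grip 52.4
```

The paused torque is 0.35–0.38 N·m (it must be under 0.15 before the click), and it stays flat with a little more turn, so the clutch has clicked. I let go.

Request:
send_rows(steps=[[[0,0,0],[0,0,0]],[[0,0,0],[0,0,0]],[[0,0,0],[0,0,0]],[[0,0,0],[0,0,0]],[[0,0,0.5],[0,0,0]],[[0,0,1.5],[0,0,0]],[[0,0,2.7],[0,0,0]],[[0,0,4],[0,0,0]],[[0,0,5],[0,0,0]],[[0,0,5],[0,0,0]]], fingers=0)

```text
time: 26.92
tool_pos: [500.5, -239.1, 165.8]
tcp_rot: [179.7, -0.3, 17.8]
ft_force: [0.0, -0.3, -0.2]
finger_gap: 85.5
grip_force: 0.0
```

```bash
python3 q.py; python3 - <<'E'
from h import *
s=snapshot('top');b=cv2.cvtColor(s['img'],cv2.COLOR_RGB2BGR)
cv2.imwrite('pics/c10.png',np.vstack([cv2.resize(b[185:235,265:385],(720,300),interpolation=2),cv2.resize(b[120:270,100:400],(600,300))[:, :].copy() if 0 else np.pad(cv2.resize(b[120:270,100:400],(600,300)),((0,0),(0,120),(0,0)))]))
E
```

```text
t 26.93 pos [ 500.5 -239.1  165.8] turned rad 2.94 j6 41.4 M [-0.018  0.033 -0.01 ] F [ 0.  -0.3 -0.2] gap 85.5 grip 0.0
```

View pics/c10.png

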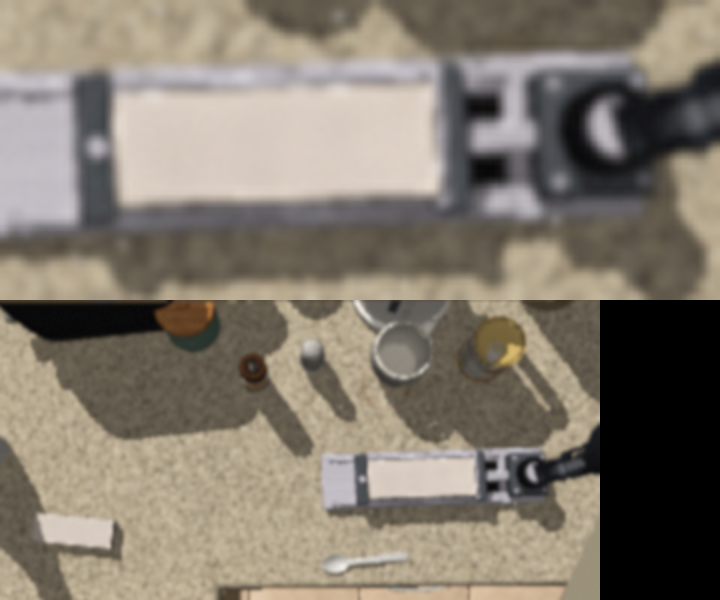

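The stone is clamped against both jaws (stop jaw at col 110, moving jaw at col 440). The other things stand where they were, and the arm is clear.

```bash
python3 -c "
from bench import order;print(order.hand_in())"
```

```text
the job is handed in; nothing more can be done
None
```

The larger whetstone lies flat in the holder, clamped between both jaws with the knob stopped at its click (read from the paused torque, about 0.38 N·m), nothing else on the worktop was moved, and the job was handed in at about 27 s.

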